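# Seat the tube in the welding fixture and lock its toggle clamp

## Task

On the welding fixture, first push the loose aluminium square tube along its guides until it is fully home against the blue end stop. Then push the red clamp handle over and down, past its dead point, until it snaps into lock and the rubber tip presses on the tube. Only push: do not lift the tube, do not close the clamp before the tube is home, and leave the tape measure, the red magnet square and the steel offcut where they are.

Things in the scene. Friction and masses are not known exactly. Their poses are not given: they have to be found in the camera images.
- fixture: Grey steel fixture plate, fixed to the bench. Frame: origin on its underside at bench height; z up, y along the tube channel towards the end stop, x from the channel towards the clamp handle. In mm here: the plate is 12 thick, x -100 to 90, y -210 to 130. The channel's centre line is x = -55. All fixture numbers below are in this frame.
- stop_face (a point): Centre of the foot of the blue end stop's face, at fixture (-55, 100, 12); the stop is 60 mm wide, its top at z = 52. Two steel guide strips, 8 mm wide and 14 mm high above the plate, flank the channel from y = -85 to 85 and leave the tube 2 mm of play on either side.
- tube: Loose aluminium square tube, 30 x 30 mm, 3 mm walls, open ends, 200 mm long along its own y (same sense as the fixture's y), about 0.18 kg, lying on the plate between the guides. Origin: centre of its underside; fully home it is at fixture (-55, 0, 12). At the start it is 30 to 65 mm short of the stop.
- tube_push_end (a point): Centre of the tube's free end face, away from the stop: 100 mm along the tube's -y from its middle, 15 mm above its underside. The space beyond this end is free. Fully home it is at fixture y = -100, 15 mm outside the guides' ends.
- handle_pivot (a point): Pivot of the clamp handle, at fixture (22, 0, 70), axis along fixture y, in a steel bracket (x -7 to 33, 30 mm wide, top z = 80). The clamp arm turns about (0, 0, 67), is 14 mm wide and reaches 58 mm towards -x; open, it is raised 40 degrees and tops out, spindle included, below z = 125.
- clamp_handle (a joint): Handle angle, rad: 0 = open, handle 60 degrees (1.05 rad) above level, leaning to the fixture's +x; 1.05 = locked, handle level along +x. Below about 0.75 (dead point) it springs back open; beyond, it snaps to lock by itself and stays. It resists most when open, about 10 N at handle_grip square to the handle, falling to nothing at the dead point. The arm comes down with it.
- handle_grip (a point): Point on the handle's centre line in the red round grip, 105 mm from the pivot; it moves with the handle: z about 161 mm open, 70 mm locked. The grip is 16 mm thick and runs from 47 to 130 mm from the pivot. Push on its upper side, the one facing the clamp arm.
- spindle: Clamp spindle at the end of the clamp arm, with a round black rubber tip 18 mm in diameter; it yields up to 8 mm on a spring. Origin: where it passes through the arm, 27 mm above the tip's face. When the clamp locks on the tube the tip presses on the tube's top with about 5 N.
- tape_measure: Bystander: loose blue tape measure, 62 x 36 x 60 mm high, standing on the bench beyond the end stop. Origin: centre of its underside.
- magnet_square: Bystander: loose red triangular welding magnet lying on the bench, about 80 x 80 mm, 16 mm thick. Origin: centre of its underside.
- offcut: Bystander: loose piece of 40 mm square steel tube standing upright, 60 mm high, on the bench. Origin: centre of its underside.
Mind the look-alikes: they are no part of the job. Several things have the shape of the tube; the one meant has the colours described above.

How it is judged (in metres and radians):
On the way, in this order (a step that is already met when the one before it is completed fails the run):
1. the tube is home against the end stop (within 3 mm) with the clamp still open (y of tube in the frame of fixture above -0.003 m and value of joint clamp_handle below 0.3 rad), for 0.2 s.
2. the clamp handle has snapped into lock (value of joint clamp_handle above 1 rad), for 0.2 s.
At the end, for the whole second after the job is handed in: The clamp handle is locked (joint above 1.0 rad of 1.05) with its rubber tip pressing on the tube with more than 2 N; the tube lies flat in its channel (within 5 mm of its line, no more than 3 mm off the plate), within 3 mm of the end stop, at rest (value of joint clamp_handle above 1 rad and y of tube in the frame of fixture between -0.003 and 0.003 m and x of tube in the frame of fixture between -0.06 and -0.05 m and z of tube in the frame of fixture below 0.015 m and contact force between spindle and tube above 2 N and linear speed of tube below 0.01 m/s); the robot touches nothing.
It fails at once if the tube is lifted (10 mm or more off the plate) (z of tube in the frame of fixture above 0.022 m).
It fails at once if the tube is tipped (angle between tube's own z axis and vertical above 0.2 rad).
It fails at once if the clamp is closed (past its dead point) while the tube is more than 5 mm short of the stop (value of joint clamp_handle above 0.75 rad and y of tube in the frame of fixture below -0.005 m).
It fails at once if a bystander is moved by more than 20 mm (distance of any of tape_measure, magnet_square, offcut from where it was at the start of the episode above 0.02 m).
It also fails if it takes over 48 s, if anything falls off the work surface, if the arm or the gripper's body presses on something with over 40 N, if the wrist force passes 120 N, or if a joint passes its speed limit or range.

## Robot

A 6-joint arm with a two-finger parallel gripper is mounted at the origin on the work surface. World frame = base frame: x ahead of the robot, y to its left, z up, the work surface at z = 0. Lengths are in mm, angles in rad, forces in N, time in s.
With the tool pointing down it reaches from about 350 to 1000 mm from the base axis. Payload 7.1 kg.
Tool frame: the origin (TCP) lies at the very end of the fingers, on their centre line; the grasp point (between the pads) lies 19 mm behind it; z points along the fingers, y is the direction in which the jaws open and shut (so a half turn about z gives the same grasp; the last joint's range is limited). The gripper opens to 85 mm and grips with 20 to 120 N. Pads are 22 mm wide; open, the fingers measure 114 mm over their backs; the gripper's body (76 mm by 85 mm) begins 54 mm behind the grasp point. The pads swing forward as they close: fully open they stand 13 mm farther back than shut.
Start: joints at [1.253, 0.423, 1.63, -0, 1.089, -0.019], TCP at [183.952, 597.299, 195.819] pointing down, gripper open.
Joint ranges: [-3, 3], [-0.9, 2.11], [0.09, 2.58], [-1.31, 4.45], [0.11, 2.69], [-2.54, 2.54]. Speed limits (rad/s): [2.39, 2.39, 3.01, 3.14, 3.14, 3.14].

## Interface

Orientations are given as a rotation vector (axis times angle).
In Python, from station import manip gives the robot as it stands.
- The arm moves only by the tool send_rows, never from a script. Its argument "increments" is a list of rows, each a list of 3 entries, a list of its own where there are three numbers: the finger opening in m, from 0 to 0.0854, then the shift along the tool's x, y, z in m, then the turn about the tool's z in rad. A call has 1 to 20 rows; each row shifts and turns the pose as measured when the row begins, along the tool's axes as they then stand; what a row does not reach is not made up. A row lasts 1/10 s, in which the tool goes at most 50 mm and 8.59 degrees, less where a joint would pass 70% of its speed; a pose out of reach is approached as far as the arm can. A call is refused whole if a number of a shift passes 0.05 or a number of a turn 0.15, either way. A call with a gripper value outside its range is refused whole. The fingers move at their own pace and stop on an object; "force" is the grip in N (left out, the last holds). Time passes only in rows, so rows that do not move let the fingers close. It gives the time, the measured TCP pose, the force and the opening at its end, in the units of the state.
- manip.observe(): the state, without advancing time (a new reading comes with each control period).
- manip.capture(name): name is "scene" or "top" or "wrist"; returns a dict with "pixels" (420x560x3 uint8, blue, green, red), "z_map" (420x560 float32, mm along the optical axis (not along the pixel's ray), 0 where there is no reading), "fx", "fy", "cx", "cy" (pixels), "pose" (4x4, takes a point from camera to world coordinates). Camera axes: x right, y up, looking along -z (the intrinsics and any distortion apply to the point x, -y, -z); pixel columns grow to the right and rows downward; lengths in mm; the calibration is good to about 2 mm. A picture is of the moment at which its call begins.
- manip.close_job(): hands the job in, once; it reports no verdict.
The state is a dict: "time": time; "joints": joint angles; "qd": joint speeds; "tau": joint torques, N m; "ee_pos": TCP position; "orientation": TCP orientation; "force": force on the tool from outside, world axes, zero at the start; "ft_torque": the same for the moment, N m; "grip_width": finger opening in mm.
Only numpy, scipy, OpenCV 4.12 (cv2) and the standard library are available. Lean on these libraries where they do the work, as an engineer would, in place of code of your own. Each camera call takes 0.05 s, during which the arm holds its last target.

## Working session

There is one attempt and no reset: what is moved stays moved. The work goes in short steps, Python scripts to look and compute and a tool call to move; the robot and the scene stay as the last step left them, time stands still between calls to the robot, and variables do not carry over. Pictures are saved under pics/ and viewed, and the job is handed in when it is done.

Besides the shell and the picture viewer there is one more tool, called after "Emit:" by a JSON object that holds its "api" and its "payload", one argument or row to a line. send_rows: Moves the arm, as the interface text tells. Its arguments: {"type":"object","properties":{"increments":{"type":"array"},"force":{"type":"number"}},"required":["increments"]}

```bash
mkdir -p pics; ls; cat > h.py <<'E'
import numpy as np, cv2
from station import manip
def grab(n,tag):
    c=manip.capture(n); cv2.imwrite(f'pics/{n}_{tag}.png',c['pixels']); np.savez(f'{n}_{tag}.npz',**c); return c
def pts(c):
    z=c['z_map']; v,u=np.mgrid[:z.shape[0],:z.shape[1]]
    P=np.stack([(u-c['cx'])/c['fx']*z,-(v-c['cy'])/c['fy']*z,-z,np.ones_like(z)],-1)
    W=P@np.asarray(c['pose']).T
    W=W[...,:3]; W[z==0]=np.nan
    return W
E
python3 - <<'E'
from h import *
for n in ('scene','top','wrist'):
    c=grab(n,'0'); print(n,c.keys(),c['fx'],np.round(c['pose'],3).tolist(),(c['z_map']>0).mean())
print(manip.observe())
E
```

```text
pics
scene dict_keys(['pixels', 'z_map', 'fx', 'fy', 'cx', 'cy', 'pose']) 397.9828652370865 [[-0.174, -0.637, 0.751, 1254.739], [0.985, -0.11, 0.135, 186.451], [-0.003, 0.763, 0.646, 722.382], [0.0, 0.0, 0.0, 1.0]] 0.9959651360544217
top dict_keys(['pixels', 'z_map', 'fx', 'fy', 'cx', 'cy', 'pose']) 461.2326875836689 [[0.018, 0.995, -0.096, 433.98], [-0.999, 0.02, 0.024, 56.88], [0.026, 0.096, 0.995, 1210.81], [0.0, 0.0, 0.0, 1.0]] 0.9961011904761905
wrist dict_keys(['pixels', 'z_map', 'fx', 'fy', 'cx', 'cy', 'pose']) 335.99851116446246 [[0.295, -0.915, -0.276, 113.856], [0.956, 0.282, 0.087, 618.865], [-0.002, -0.29, 0.957, 373.196], [0.0, 0.0, 0.0, 1.0]] 0.9961437074829932
{'time': 0.15, 'joints': array([ 1.25296312e+00,  4.23702521e-01,  1.63049804e+00,  8.01132791e-06,
        1.08859234e+00, -1.89834644e-02]), 'qd': array([-0.00036277, -0.00244626, -0.0012101 , -0.00020794,  0.00155949,
        0.00069672]), 'tau': array([-6.90730212e-04, -5.57767618e+01, -2.82016379e+01, -8.48729155e-05,
        4.74462911e-03, -7.73973909e-06]), 'ee_pos': array([183.83235719, 596.87064933, 195.20749209]), 'orientation': array([-4.67661828e-01, -3.10637818e+00,  1.85668122e-03]), 'force': array([ 0.2571918 , -0.0625187 , -0.74851909]), 'ft_torque': array([-0.03504282, -0.03873214,  0.03626253]), 'grip_width': 85.0876234686911}
```

View pics/scene_0.png

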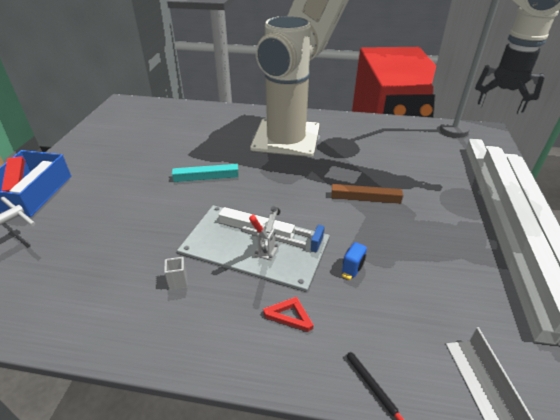

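View pics/top_0.png

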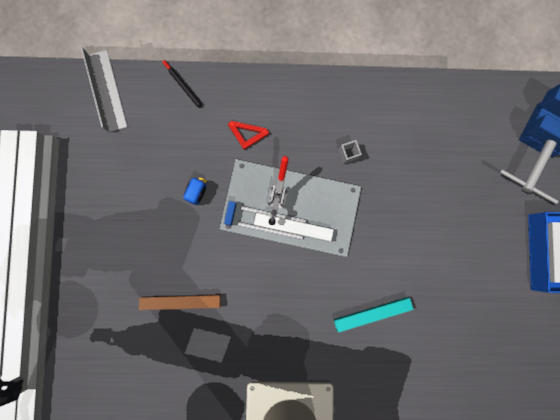

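The top view shows the plate around (290,207), the blue stop at (230,213), the white tube from about (255,220) to (333,234), and the red handle at (283,168). The handle points to world +x and the stop lies towards +y. Next I measure.

```bash
python3 - <<'E'
from h import *
c=dict(np.load('top_0.npz')); W=pts(c); im=c['pixels']
sub=W[150:265,200:380]
big=cv2.resize(im[140:265,190:380],None,fx=4.2,fy=4.2,interpolation=cv2.INTER_CUBIC); cv2.imwrite('pics/topz.png',big)
# bench height
print('bench z',np.nanmedian(W[270:290,230:330,2]))
z=W[...,2]
roi=np.zeros(z.shape,bool); roi[150:265,215:370]=1
m=roi&(z>6)&(z<19)
mm=roi&(z>6)
cnt=max(cv2.findContours(mm.astype(np.uint8),0,1)[0],key=cv2.contourArea)
print(cv2.minAreaRect(cnt))
# plate points in world
P=W[m][:,:2].astype(np.float32)
print('plate z',np.nanmedian(z[m]))
r=cv2.minAreaRect(P); print('rect world',r); print(cv2.boxPoints(r))
hsv=cv2.cvtColor(im,cv2.COLOR_BGR2HSV)
t=roi&(z>36)&(z<48)
print('tube-top z pts',t.sum(),np.nanmedian(z[t]))
tw=t&(hsv[...,2]>200)&(hsv[...,1]<40)
n,l,s,_=cv2.connectedComponentsWithStats(tw.astype(np.uint8))
for i in range(1,n):
  if s[i,4]>30:
    q=W[l==i][:,:2].astype(np.float32); rr=cv2.minAreaRect(q); print(s[i],np.median(W[l==i][:,2]),rr, cv2.boxPoints(rr).tolist())
b=roi&(hsv[...,0]>100)&(hsv[...,0]<130)&(hsv[...,1]>120)
q=W[b&(z>45)][:,:2].astype(np.float32);print('stop',len(q),cv2.minAreaRect(q),np.nanmedian(z[b]))
rd=(hsv[...,1]>150)&((hsv[...,0]<8)|(hsv[...,0]>172)); rd[:150]=0; rd[:, :260]=0; rd[200:]=0; rd[:,310:]=0
q=W[rd]; print('handle',q[np.argsort(q[:,0])][::8].round())
E
```

```text
bench z -0.558075698476955
((291.53363037109375, 201.1366424560547), (130.6147003173828, 85.61856079101562), 12.724355697631836)
plate z 11.6411330596477
rect world ((564.4134521484375, -2.8621368408203125), (282.6485595703125, 392.5178527832031), 2.5787880420684814)
[[ 414.40198  186.83942]
 [ 432.06262 -205.28094]
 [ 714.4249  -192.56369]
 [ 696.7643   199.55667]]
tube-top z pts 925 41.75206879085658
[254 213  79  28 800] 41.74438333193223 ((503.3763732910156, -0.968017578125), (199.50640869140625, 29.90721893310547), 78.77328491210938) [[469.2878112792969, -95.90104675292969], [498.6227111816406, -101.72373962402344], [537.4649658203125, 93.96501159667969], [508.1300354003906, 99.78770446777344]]
stop 147 ((534.5385131835938, 160.6846160888672), (16.02100944519043, 57.53717041015625), 79.41675567626953) 50.91639530766156
handle [[609.  34. 120.]
 [613.  38. 124.]
 [616.  29. 122.]
 [619.  29. 135.]
 [621.  39. 135.]
 [624.  30. 147.]
 [626.  34. 146.]
 [629.  25. 145.]
 [631.  26. 158.]
 [634.  37. 157.]
 [635.  33. 160.]
 [638.  24. 163.]
 [640.  26. 173.]
 [642.  35. 173.]
 [643.  33. 179.]
 [646.  33. 178.]
 [650.  27. 182.]
 [653.  24. 180.]]
```

```bash
python3 - <<'E'
from h import *
c=dict(np.load('scene_0.npz')); cv2.imwrite('pics/scz.png',cv2.resize(c['pixels'][190:300,160:380],None,fx=3.6,fy=3.6,interpolation=cv2.INTER_CUBIC))
E
```

```text
(no output)
```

View pics/topz.png

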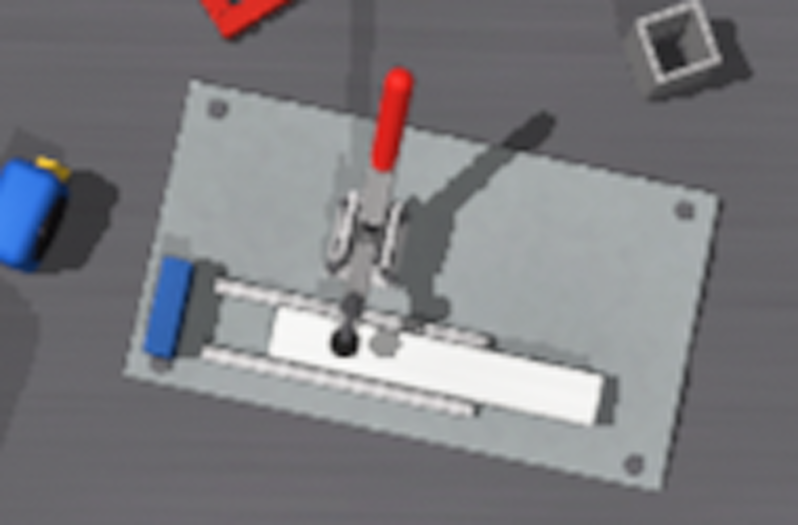

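View pics/scz.png

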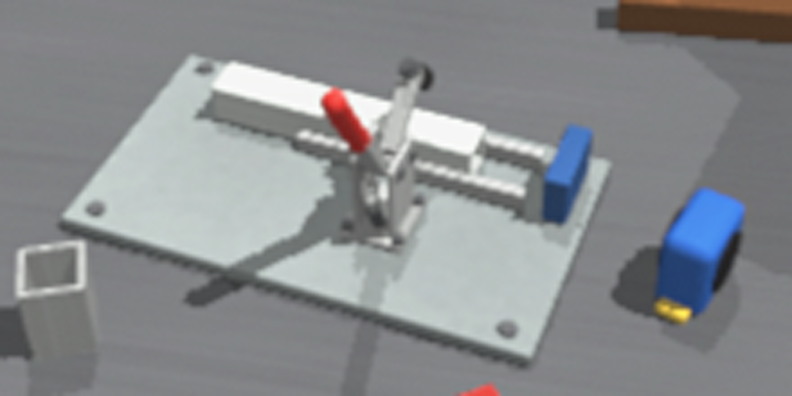

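View pics/wrist_0.png

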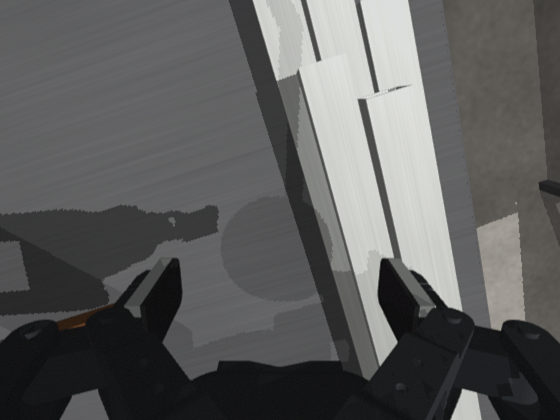

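Fixture frame from the tube line and the stop: yaw about -11.2°, origin about (567.5, 44.1). The tube is at about y = -57 and the handle fits this frame. I'll turn the tool so its y lies along fixture y, close the fingers, and travel to the space behind the tube's free end.

Emit:
{"api": "send_rows", "payload": {
  "increments": [
    [0,[0,0,0],-0.103],
    [0,[0,0,0],0],
    [0,[-0.022,-0.033,0],0],
    [0,[-0.022,-0.033,0],0],
    [0,[-0.022,-0.033,0],0],
    [0,[-0.022,-0.033,0],0],
    [0,[-0.022,-0.033,0],0],
    [0,[-0.022,-0.033,0],0],
    [0,[-0.022,-0.033,0],0],
    [0,[-0.022,-0.033,0],0],
    [0,[-0.022,-0.033,0],0],
    [0,[-0.022,-0.033,0],0],
    [0,[0,0,0],0]
  ]
}}

```text
time: 1.45
ee_pos: [335.5, 216.3, 193.9]
orientation: [0.344, 3.122, -0.001]
force: [0.2, 0.4, -0.5]
grip_width: -0.2
```

```bash
cat >> h.py <<'E'
from scipy.spatial.transform import Rotation as R
O=np.array([567.5,44.1,0]); FX=np.array([.981,-.1946,0]); FY=np.array([.1946,.981,0])
def st():
    s=manip.observe(); p=s['ee_pos']-O; M=R.from_rotvec(s['orientation']).as_matrix()
    print('t',s['time'],'fix',np.round([p@FX,p@FY,p[2]],1),'tooly yaw err',np.round(np.degrees(np.arctan2(M[:,1]@FX,M[:,1]@FY)),2),'tilt z',M[:,2].round(3),'F',s['force'].round(1),'grip',s['grip_width'],'q',s['joints'].round(2))
E
python3 -c "from h import *;st()"
```

```text
t 1.45 fix [-261.1  123.8  193.9] tooly yaw err 1.37 tilt z [ 0.001 -0.001 -1.   ] F [ 0.2  0.4 -0.5] grip -0.187543361044488 q [ 0.54  0.08  2.1  -0.    0.96 -0.81]
```

Emit:
{"api": "send_rows", "payload": {
  "increments": [
    [0,[-0.023,-0.035,0],-0.024],
    [0,[-0.023,-0.035,0],0],
    [0,[-0.023,-0.035,0],0],
    [0,[-0.023,-0.035,0],0],
    [0,[-0.023,-0.035,0],0],
    [0,[-0.023,-0.035,0],0],
    [0,[-0.023,-0.035,0],0],
    [0,[-0.023,-0.035,0],0],
    [0,[-0.023,-0.035,0],0],
    [0,[0,0,0],0]
  ]
}}

```text
time: 2.45
ee_pos: [482.6, -143.7, 195.8]
orientation: [0.334, 3.115, 0.004]
force: [-0.1, 0.9, 0.2]
grip_width: 0.1
```

```bash
python3 -c "
from h import *
st();grab('wrist','1')"
```

```text
t 2.45 fix [ -46.8 -200.8  195.8] tooly yaw err 1.02 tilt z [ 0.009  0.002 -1.   ] F [-0.1  0.9  0.2] grip 0.13145411462430617 q [-0.32  0.24  1.9   0.01  0.99 -1.68]
```

View pics/wrist_1.png

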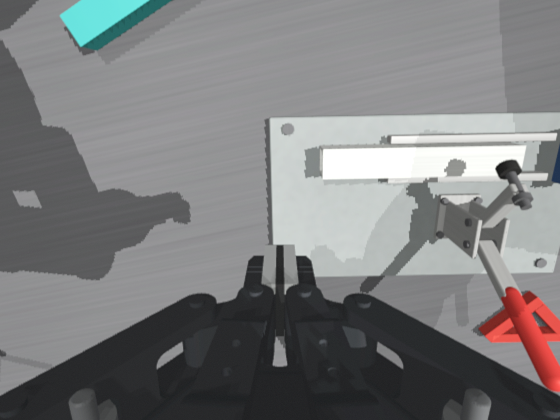

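Wrist view: the tube's free end is at (322,163) and the fingertips at (280,265), clear of it. Now I correct x and yaw and go down.

Emit:
{"api": "send_rows", "payload": {
  "increments": [
    [0,[0.008,0,0.02],-0.018],
    [0,[0,0,0.04],0],
    [0,[0,0,0.04],0],
    [0,[0,0,0.035],0],
    [0,[0,0,0.025],0],
    [0,[0,0,0.01],0],
    [0,[0,0,0],0]
  ]
}}

```text
time: 3.2
ee_pos: [475.5, -132.0, 21.7]
orientation: [0.313, 3.116, 0.008]
force: [0.6, -0.7, -0.5]
grip_width: 0.2
```

```bash
python3 -c "
from h import *
st();grab('wrist','2')"
```

```text
t 3.2 fix [ -55.9 -190.6   21.7] tooly yaw err 0.23 tilt z [ 0.01   0.004 -1.   ] F [ 0.6 -0.7 -0.5] grip 0.22176769075939098 q [-0.3   0.52  2.02  0.01  0.6  -1.68]
```

View pics/wrist_2.png

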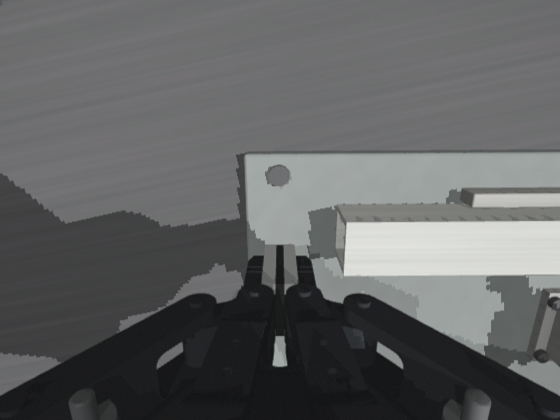

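Fingers are low behind the tube end, aligned, with a gap of some 18 mm. Pushing begins.

Emit:
{"api": "send_rows", "payload": {
  "increments": [
    [0,[0,0.01,0],0],
    [0,[0,0.01,0],0],
    [0,[0,0.01,0],0],
    [0,[0,0.01,0],0],
    [0,[0,0.01,0],0],
    [0,[0,0.01,0],0],
    [0,[0,0,0],0]
  ]
}}

```text
time: 3.95
ee_pos: [493.0, -67.6, 28.2]
orientation: [0.311, 3.106, 0.006]
force: [1.0, -0.5, -0.0]
grip_width: -0.0
```

```bash
cat > tube.py <<'E'
from h import *
import sys
tag=sys.argv[1]
st()
c=grab('top',tag); W=pts(c); z=W[...,2]; hsv=cv2.cvtColor(c['pixels'],cv2.COLOR_BGR2HSV)
D=W-O; fx=D@FX; fy=D@FY
m=(abs(fx+55)<22)&(z>36)&(z<48)&(hsv[...,2]>170)&(hsv[...,1]<40)&(fy<110)&(fy>-200)
print('tube fix y front/back',np.percentile(fy[m],[0,1,50,99,100]).round(1),'x',np.percentile(fx[m],[2,50,98]).round(1),'z',np.median(z[m]).round(1))
b=(abs(fx+55)<45)&(z>45)&(z<60)&(hsv[...,0]>100)&(hsv[...,0]<130)&(hsv[...,1]>120)&(fy>60)&(fy<130)
if b.any():print('stop fy',np.percentile(fy[b],[0,1,50,99]).round(1))
E
python3 tube.py 2
```

```text
t 3.95 fix [ -51.3 -124.1   28.2] tooly yaw err 0.22 tilt z [ 0.021  0.002 -1.   ] F [ 1.  -0.5 -0. ] grip -0.0015605023260772735 q [-0.16  0.51  2.02  0.01  0.6  -1.54]
tube fix y front/back [-80.5 -78.  -17.2  42.6  44.1] x [-68.7 -56.9 -39.7] z 41.5
stop fy [100.1 100.2 107.8 115.5]
```

```bash
python3 - <<'E'
from h import *
c=dict(np.load('top_2.npz'));cv2.imwrite('pics/topz2.png',cv2.resize(c['pixels'][140:265,190:380],None,fx=4.2,fy=4.2,interpolation=cv2.INTER_CUBIC))
c=grab('scene','2');cv2.imwrite('pics/scz2.png',cv2.resize(c['pixels'][150:300,160:380],None,fx=3.6,fy=3.6,interpolation=cv2.INTER_CUBIC))
E
```

```text
(no output)
```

View pics/topz2.png

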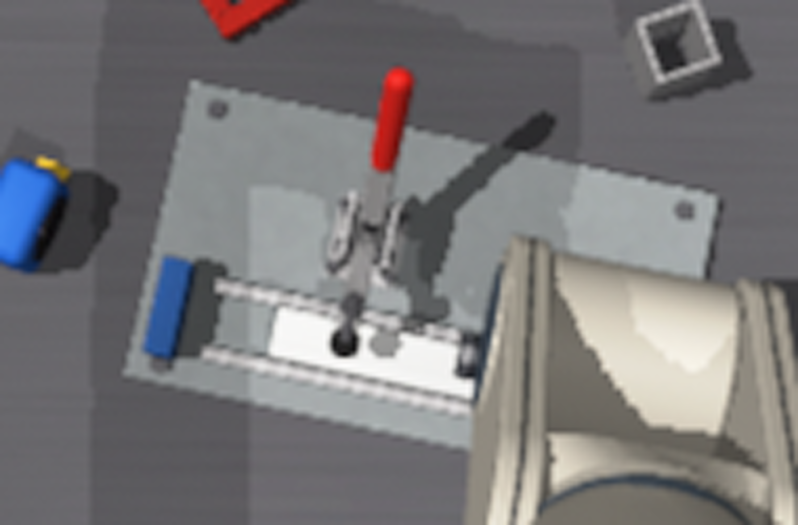

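View pics/scz2.png

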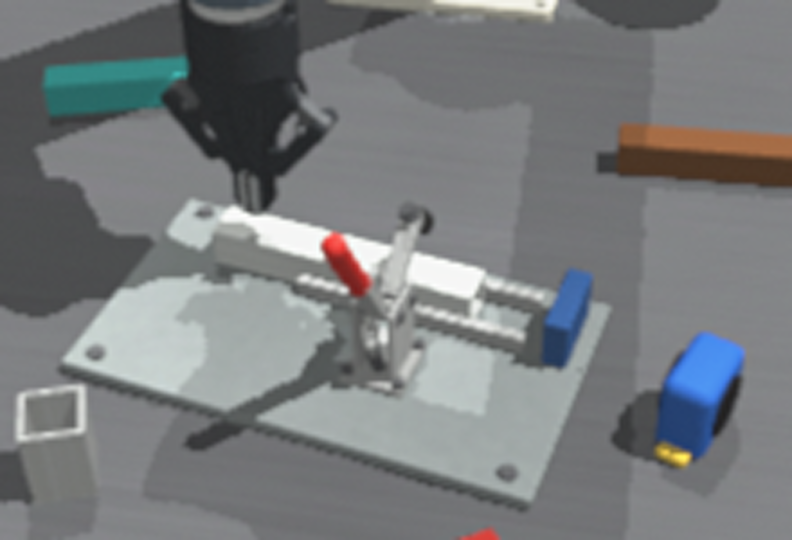

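```bash
python3 - <<'E'
from h import *
def proj(c,p):
    q=np.linalg.inv(c['pose'])@np.append(p,1); return np.array([c['cx']+c['fx']*q[0]/-q[2], c['cy']-c['fy']*q[1]/-q[2]]).round(1)
s=manip.observe(); p=s['ee_pos']
for n in('scene','top'):
    c=dict(np.load(f'{n}_2.npz')); print(n,'tcp px',proj(c,p),'tcp+60 up',proj(c,p+[0,0,60]),'tube old end top',proj(c,O-55*FX-157*FY+[0,0,42]))
c=dict(np.load('scene_2.npz')); W=pts(c)
# gripper points in fixture frame
D=W-O; X=np.stack([D@FX,D@FY,W[...,2]],-1)
for u,v in [(228,195),(230,200),(231,205),(232,207),(225,212),(290,230),(225,208),(232,210),(238,205)]: print(u,v,X[v,u].round(),c['pixels'][v,u])
c=grab('wrist','3')
E
```

```text
scene tcp px [231.2 218. ] tcp+60 up [229.5 200.3] tube old end top [220.6 210.4]
top tcp px [319.  231.3] tcp+60 up [321.6 230.2] tube old end top [331.6 235.1]
228 195 [ -43. -123.  112.] [40 38 37]
230 200 [ -41. -117.   99.] [107 107 104]
231 205 [ -43. -117.   82.] [98 98 95]
232 207 [ -47. -117.   72.] [72 71 69]
225 212 [ -52. -143.   43.] [172 177 173]
290 230 [-49.  41.  42.] [247 248 247]
225 208 [ -67. -150.   43.] [246 248 247]
232 210 [ -68. -130.   41.] [242 245 243]
238 205 [-138. -148.   -0.] [134 133 130]
```

View pics/wrist_3.png

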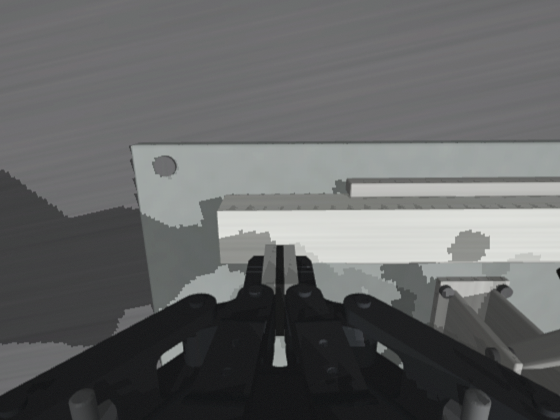

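```bash
python3 - <<'E'
from h import *
for i in '13':
    c=dict(np.load(f'wrist_{i}.npz')); W=pts(c); D=W-O; X=np.stack([D@FX,D@FY,W[...,2]],-1)
    print('wrist',i,c['pose'][:3,3].round())
    for u,v in [(270,247),(270,255),(290,247),(252,260),(308,260),(255,275),(270,240),(240,235)]: print(u,v,X[v,u].round(),c['pixels'][v,u])
st()
c=grab('scene','3'); W=pts(c); D=W-O; X=np.stack([D@FX,D@FY,W[...,2]],-1)
for v in range(190,222,2): print(v,X[v,231].round(),X[v,233].round(), c['pixels'][v,231])
E
```

```text
wrist 1 [ 409. -128.  373.]
270 247 [ -59. -205.  240.] [150 150 148]
270 255 [ -58. -205.  247.] [149 150 148]
290 247 [ -58. -196.  238.] [149 150 148]
252 260 [ -54. -213.  243.] [42 40 39]
308 260 [ -54. -188.  243.] [48 47 43]
255 275 [ -55. -210.  257.] [45 44 41]
270 240 [  45. -213.    1.] [90 89 88]
240 235 [  38. -249.    0.] [148 147 147]
wrist 3 [417. -54. 205.]
270 247 [ -63. -129.   70.] [109 111 109]
270 255 [ -63. -129.   78.] [109 111 109]
290 247 [ -63. -121.   72.] [108 110 109]
252 260 [ -59. -137.   76.] [27 26 26]
308 260 [ -59. -113.   75.] [29 27 27]
255 275 [ -60. -135.   89.] [28 27 26]
270 240 [ -53. -130.   41.] [160 164 162]
240 235 [ -56. -146.   42.] [145 149 147]
t 4.1 fix [ -51.5 -125.4   27.9] tooly yaw err 0.28 tilt z [ 0.02   0.002 -1.   ] F [-0.1 -0.8 -0.3] grip 0.2350842245184188 q [-0.17  0.51  2.02  0.01  0.6  -1.54]
190 [ -36. -109.  136.] [ -43. -107.  132.] [42 41 39]
192 [ -41. -112.  126.] [ -42. -107.  127.] [41 38 37]
194 [ -41. -113.  119.] [ -42. -108.  120.] [43 41 38]
196 [ -41. -114.  113.] [ -42. -109.  113.] [42 40 38]
198 [ -41. -114.  107.] [ -45. -111.  105.] [46 45 42]
200 [ -44. -117.   97.] [ -45. -111.   98.] [79 78 75]
202 [ -44. -117.   90.] [ -48. -113.   88.] [87 87 85]
204 [ -40. -115.   87.] [ -45. -112.   84.] [91 91 88]
206 [ -40. -116.   81.] [ -46. -113.   77.] [94 94 91]
208 [ -39. -116.   75.] [ -50. -116.   67.] [100 100  96]
210 [ -62. -130.   46.] [ -69. -127.   41.] [241 244 242]
212 [ -56. -127.   45.] [ -57. -121.   46.] [247 248 247]
214 [ -50. -124.   44.] [ -51. -118.   45.] [230 233 230]
216 [ -42. -119.   45.] [ -44. -115.   45.] [172 176 173]
218 [ -42. -120.   37.] [ -42. -115.   39.] [131 134 132]
220 [ -40. -119.   33.] [ -42. -115.   32.] [125 128 126]
```

The depth from both wrist and scene cameras shows the fingertips about 40 mm above the reported TCP (the tip is near z 68 when 28 is reported). The fingers passed over the tube without touching it, and the tube has not moved. So true tip z = reported + 40. I'll back off and go down properly.

Emit:
{"api": "send_rows", "payload": {
  "increments": [
    [0,[0.002,-0.025,0],0],
    [0,[0.002,-0.025,0],0],
    [0,[0,-0.025,0],0],
    [0,[0,0,0],0],
    [0,[0,0,0.015],0],
    [0,[0,0,0.01],0],
    [0,[0,0,0],0]
  ]
}}

```text
time: 4.85
ee_pos: [473.3, -146.0, 1.4]
orientation: [0.32, 3.105, 0.006]
force: [-0.0, -0.1, 0.3]
grip_width: 0.1
```

```bash
cat > tip.py <<'E'
from h import *
import sys
st()
c=grab('wrist',sys.argv[1]); W=pts(c); D=W-O; X=np.stack([D@FX,D@FY,W[...,2]],-1)
for u,v in [(270,247),(290,247),(252,260),(308,260)]: print(u,v,X[v,u].round(1))
c=grab('scene',sys.argv[1]);cv2.imwrite(f'pics/scz{sys.argv[1]}.png',cv2.resize(c['pixels'][150:300,160:380],None,fx=3.6,fy=3.6,interpolation=cv2.INTER_CUBIC))
E
python3 tip.py 4
```

```text
t 4.85 fix [ -55.4 -204.9    1.4] tooly yaw err 0.54 tilt z [ 0.02   0.002 -1.   ] F [-0.  -0.1  0.3] grip 0.14662582547398928 q [-0.33  0.56  2.03  0.02  0.54 -1.71]
270 247 [ -66.7 -209.1   43.2]
290 247 [ -67.  -200.3   44.1]
252 260 [ -63.1 -216.8   48.3]
308 260 [ -62.9 -192.7   48.4]
```

View pics/scz4.png

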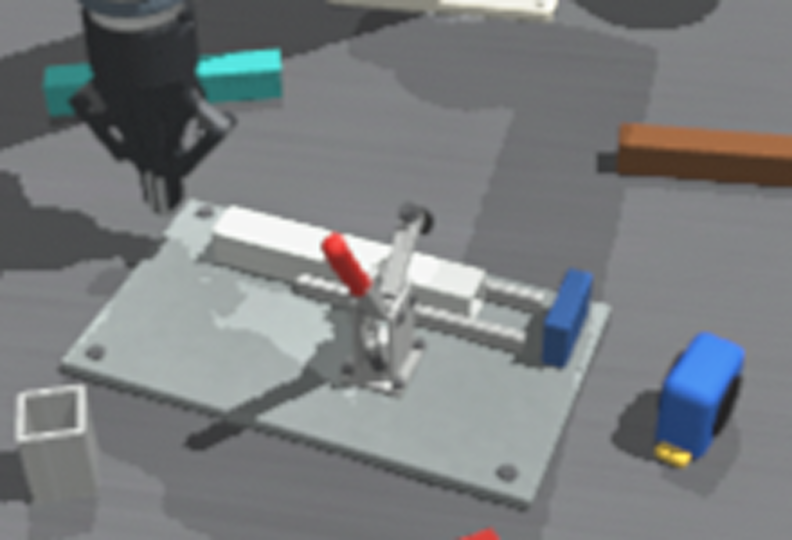

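The picture confirms it: the fingertips float at about z = 41 beyond the tube end, and the scene is undisturbed. I go down another 17 mm and start pushing.

Emit:
{"api": "send_rows", "payload": {
  "increments": [
    [0,[0,0,0.012],-0.009],
    [0,[0,0,0.006],0],
    [0,[0,0.01,0],0],
    [0,[0,0.01,0],0],
    [0,[0,0,0],0]
  ]
}}

```text
time: 5.45
ee_pos: [479.1, -124.1, -16.6]
orientation: [0.302, 3.105, 0.005]
force: [-1.3, -0.7, -0.5]
grip_width: -0.2
```

```bash
python3 tip.py 5
```

```text
t 5.45 fix [ -54.  -182.2  -16.6] tooly yaw err -0.1 tilt z [ 0.022  0.001 -1.   ] F [-1.3 -0.7 -0.5] grip -0.22702972062826463 q [-0.28  0.59  2.03  0.02  0.5  -1.67]
270 247 [ -65.5 -186.5   25.7]
290 247 [ -65.4 -177.7   25.5]
252 260 [ -61.7 -194.2   30.5]
308 260 [ -61.6 -170.1   30.3]
```

View pics/scz5.png

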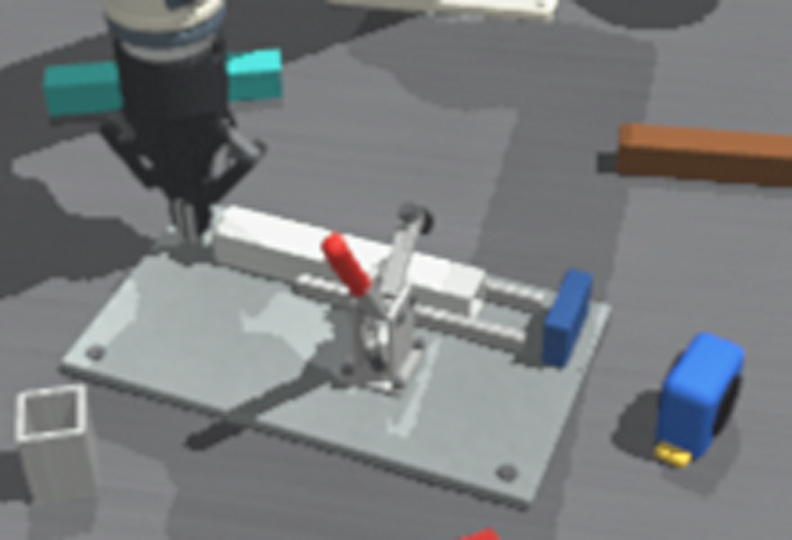

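Emit:
{"api": "send_rows", "payload": {
  "increments": [
    [0,[0.001,0.01,0.001],0],
    [0,[0,0.01,0.001],0],
    [0,[0.001,0.01,0.001],0],
    [0,[0.001,0.01,0],0],
    [0,[0.001,0.01,0.001],0],
    [0,[0,0,0],0]
  ]
}}

```text
time: 6.15
ee_pos: [486.5, -71.2, -19.6]
orientation: [0.302, 3.102, 0.004]
force: [0.4, -1.1, -0.0]
grip_width: -0.3
```

```bash
python3 tip.py 6; python3 tube.py 6
```

```text
t 6.15 fix [ -57.  -128.9  -19.6] tooly yaw err -0.09 tilt z [ 0.025 -0.    -1.   ] F [ 0.4 -1.1 -0. ] grip -0.27997605861958685 q [-0.17  0.6   2.04  0.01  0.48 -1.56]
270 247 [ -68.9 -133.2   23.1]
290 247 [ -68.4 -124.3   21.9]
252 260 [ -64.8 -140.9   27.3]
308 260 [ -65.  -116.8   27.6]
t 6.25 fix [ -56.8 -129.7  -19.6] tooly yaw err -0.07 tilt z [ 0.025 -0.    -1.   ] F [-0.7 -0.6  0.8] grip 0.00016965282618471809 q [-0.17  0.6   2.04  0.01  0.48 -1.56]
tube fix y front/back [-80.3 -69.8  17.6  83.3  84.5] x [-69.1 -56.  -39.8] z 41.6
stop fy [ 99.7 100.1 107.7 115.7]
```

View pics/scz6.png

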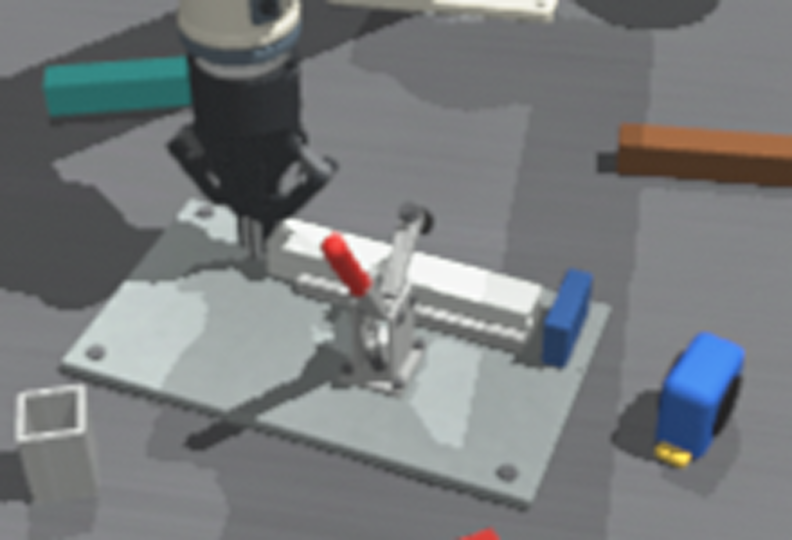

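The tube has advanced to about 15 mm short of the stop. I finish gently and watch the force.

Emit:
{"api": "send_rows", "payload": {
  "increments": [
    [0,[-0.001,0.005,0],0],
    [0,[0,0.005,0],0],
    [0,[0,0.004,0],0],
    [0,[0,0.003,0],0],
    [0,[0,0.003,0],0]
  ]
}}

```text
time: 6.8
ee_pos: [491.0, -56.3, -19.5]
orientation: [0.301, 3.103, -0.004]
force: [-8.0, -45.9, 2.9]
grip_width: 0.1
```

```bash
python3 tube.py 7
```

```text
t 6.8 fix [ -55.5 -113.3  -19.5] tooly yaw err -0.12 tilt z [ 0.024 -0.005 -1.   ] F [ -8.  -45.9   2.9] grip 0.10451886742100772 q [-0.14  0.6   2.03 -0.    0.49 -1.51]
tube fix y front/back [-59.3 -52.3  31.6  93.7  94.7] x [-69.2 -56.2 -40.2] z 41.6
stop fy [100.2 100.2 107.5 115.8]
```

The force rose to 46 N with the finger front at y about -101, where the tube end should be when home (-100). I back off and check.

Emit:
{"api": "send_rows", "payload": {
  "increments": [
    [0,[0,-0.01,0],0],
    [0,[0,-0.02,0],0],
    [0,[0,-0.025,0],0],
    [0,[0,-0.02,-0.03],0],
    [0,[0,0,-0.04],0],
    [0,[0,0,-0.04],0]
  ]
}}

```text
time: 7.45
ee_pos: [469.5, -131.4, 88.3]
orientation: [0.305, 3.114, -0.001]
force: [0.8, -0.1, 0.4]
grip_width: -0.1
```

```bash
python3 tube.py 8; python3 - <<'E'
from h import *
c=grab('scene','8');cv2.imwrite('pics/scz8.png',cv2.resize(c['pixels'][190:290,200:350],None,fx=5,fy=5,interpolation=cv2.INTER_CUBIC))
c=dict(np.load('top_8.npz'));cv2.imwrite('pics/topz8.png',cv2.resize(c['pixels'][180:250,210:350],None,fx=5,fy=5,interpolation=cv2.INTER_CUBIC))
E
```

```text
t 7.45 fix [ -62.  -191.3   88.3] tooly yaw err -0.05 tilt z [ 0.013 -0.002 -1.   ] F [ 0.8 -0.1  0.4] grip -0.05097431023666245 q [-0.3   0.39  2.01  0.    0.73 -1.68]
tube fix y front/back [-100.   -97.9    6.5   92.7   94.5] x [-69.1 -55.9 -40.4] z 41.6
stop fy [100.  100.2 108.  115.5]
```

View pics/scz8.png

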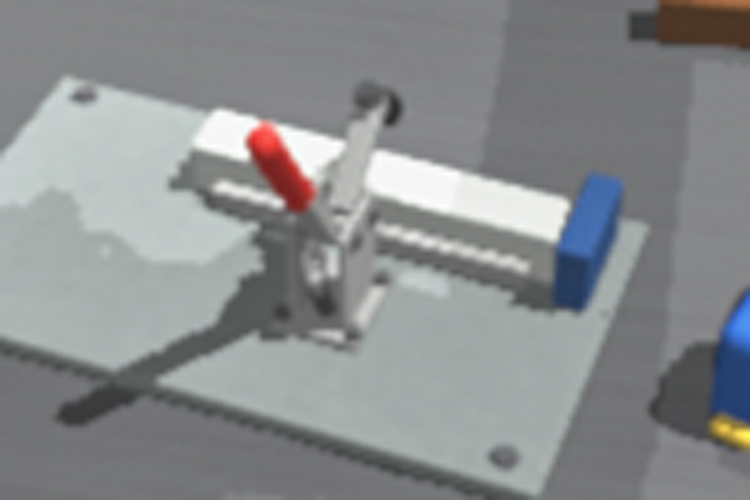

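View pics/topz8.png

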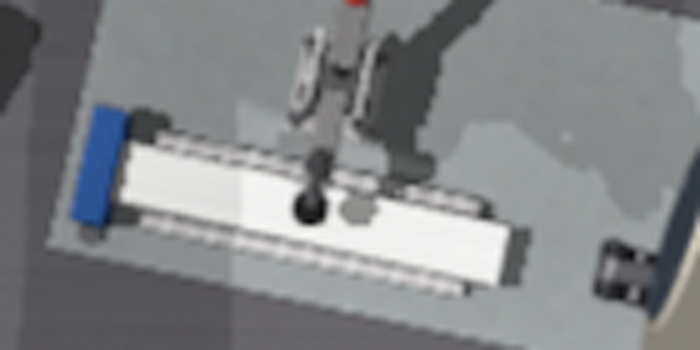

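The tube sits against the blue stop, in line with its channel, and the clamp is still open with its red handle up. Next I rise and travel to the clamp-arm side of the handle.

Emit:
{"api": "send_rows", "payload": {
  "increments": [
    [0,[0,0,-0.035],0],
    [0,[0,0,-0.035],0],
    [0,[0,0,-0.035],0],
    [0,[-0.016,0.032,0],0],
    [0,[-0.016,0.032,0],0],
    [0,[-0.016,0.032,0],0],
    [0,[-0.016,0.032,0],0],
    [0,[-0.016,0.032,0],0],
    [0,[-0.012,0.025,0],0],
    [0,[0,0,0],0]
  ]
}}

```text
time: 8.55
ee_pos: [600.8, 40.8, 199.7]
orientation: [0.306, 3.104, 0.0]
force: [-0.2, -0.9, -0.2]
grip_width: 0.1
```

```bash
python3 tip.py 9; python3 - <<'E'
from h import *
c=grab('scene','9'); W=pts(c);D=W-O; X=np.stack([D@FX,D@FY,W[...,2]],-1); h=cv2.cvtColor(c['pixels'],cv2.COLOR_BGR2HSV)
m=(h[...,1]>150)&((h[...,0]<8)|(h[...,0]>172))&(X[...,2]>60)&(abs(X[...,0]-60)<80)&(abs(X[...,1])<40)
q=X[m]; q=q[np.argsort(q[:,2])]; print(q[::10].round())
E
```

```text
t 8.55 fix [ 33.3   3.2 199.7] tooly yaw err 0.05 tilt z [ 0.022 -0.002 -1.   ] F [-0.2 -0.9 -0.2] grip 0.06712832762944544 q [ 0.05  0.37  1.7  -0.    1.05 -1.32]
270 247 [ 21.5  -0.9 242.4]
290 247 [ 21.9   7.9 241.6]
252 260 [ 26.   -8.7 245.9]
308 260 [ 25.4  15.5 247. ]
[[ 58.   2. 119.]
 [ 65.   3. 131.]
 [ 67.   9. 141.]
 [ 72.   9. 151.]
 [ 80.   4. 159.]
 [ 81.   9. 167.]
 [ 89.   4. 175.]
 [ 87.   7. 180.]
 [ 84.   6. 183.]]
```

View pics/scene_9.png

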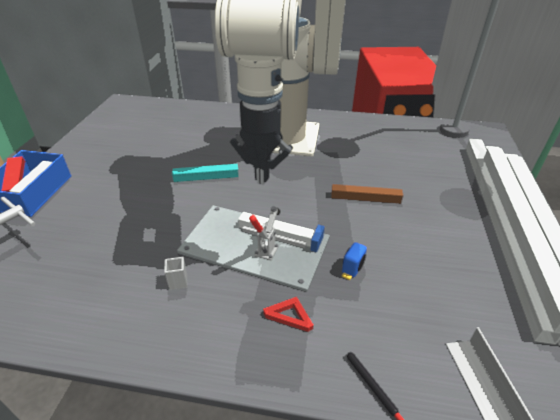

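View pics/wrist_9.png

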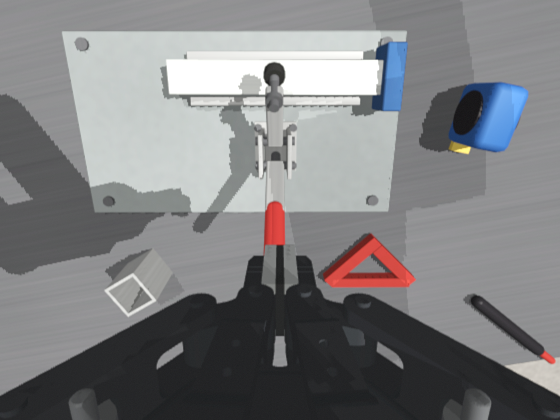

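Wrist view: the grip at (276,225) lies beyond the fingers on their +x side, in line with them within about 3 mm. The tip is at a true height of about z = 240. Descend to about 168.

Emit:
{"api": "send_rows", "payload": {
  "increments": [
    [0,[0,-0.003,0.03],0],
    [0,[0,0,0.03],0],
    [0,[0,0,0.01],0],
    [0,[0,0,0],0]
  ]
}}

```text
time: 9.1
ee_pos: [597.3, 31.0, 128.6]
orientation: [0.316, 3.105, -0.002]
force: [0.3, -0.6, 0.7]
grip_width: 0.1
```

```bash
python3 tip.py 10;  python3 - <<'E'
from h import *
c=dict(np.load('scene_10.npz'));cv2.imwrite('pics/sz10.png',cv2.resize(c['pixels'][130:270,190:340],None,fx=4,fy=4,interpolation=cv2.INTER_CUBIC))
E
```

```text
t 9.1 fix [ 31.8  -7.1 128.6] tooly yaw err 0.4 tilt z [ 0.021 -0.004 -1.   ] F [ 0.3 -0.6  0.7] grip 0.07463786768005802 q [ 0.03  0.46  1.75 -0.01  0.91 -1.33]
270 247 [ 20.1 -11.1 171.2]
290 247 [ 20.2  -2.3 171.1]
252 260 [ 24.2 -18.8 175.3]
308 260 [ 24.5   5.3 175.2]
```

View pics/sz10.png

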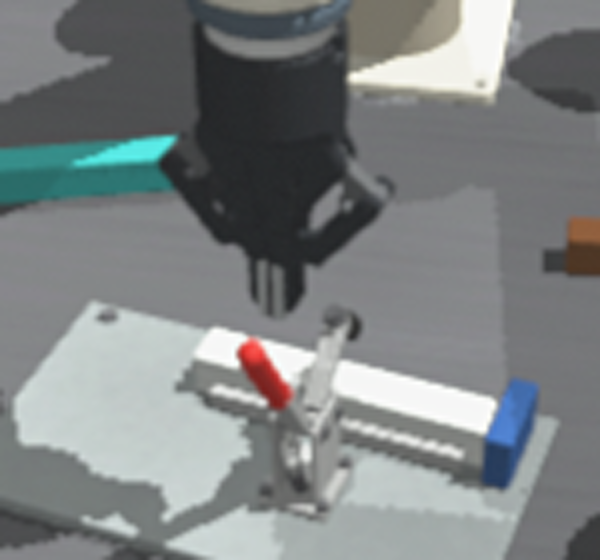

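View pics/wrist_10.png

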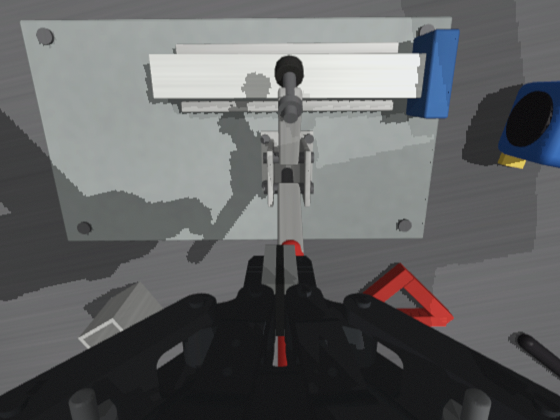

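The handle's grip is visible at (290,248), to the right of the finger centre at 280, so y needs +7 mm. I make contact next.

Emit:
{"api": "send_rows", "payload": {
  "increments": [
    [0,[-0.006,0.007,0],-0.007],
    [0,[-0.01,0,0],0],
    [0,[0,0,0],0]
  ]
}}

```text
time: 9.5
ee_pos: [619.5, 35.1, 134.5]
orientation: [0.303, 3.097, -0.001]
force: [-0.1, -1.1, -0.7]
grip_width: 0.1
```

```bash
python3 tip.py 11
```

```text
t 9.5 fix [ 52.7   1.3 134.5] tooly yaw err -0.03 tilt z [ 0.03  -0.003 -1.   ] F [-0.1 -1.1 -0.7] grip 0.12019279059132548 q [ 0.04  0.48  1.71 -0.01  0.93 -1.33]
270 247 [ 40.4  -2.8 177.7]
290 247 [ 40.9   5.9 176.7]
252 260 [ 44.9 -10.6 181.2]
308 260 [ 44.5  13.5 181.8]
```

View pics/wrist_11.png

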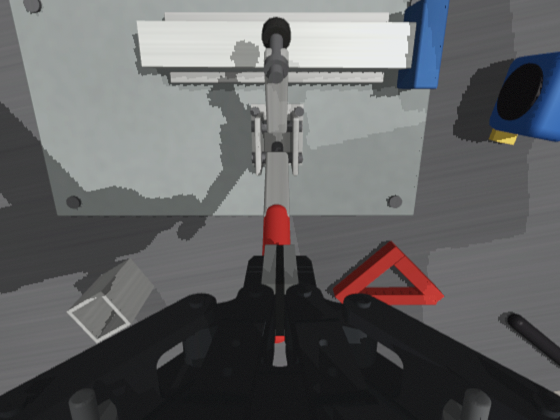

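View pics/scz11.png

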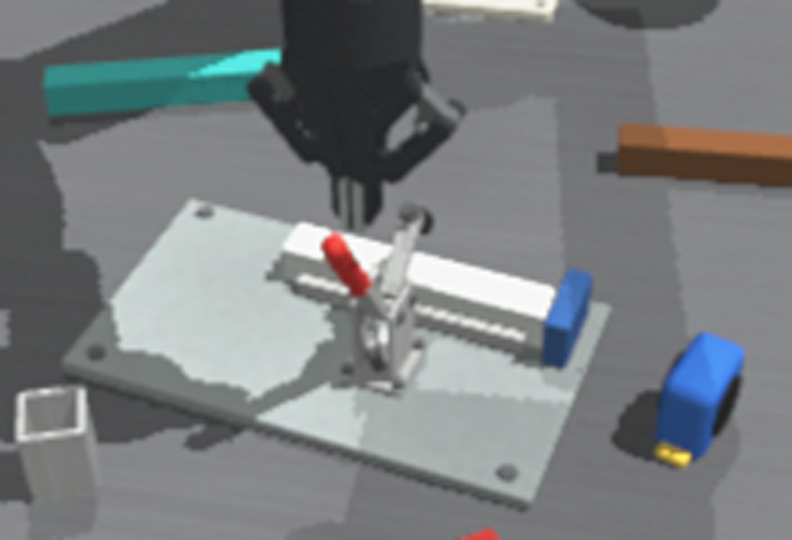

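Handle and fingers are in line now (277 vs 280). I start pushing over and down along the arc, in small groups.

Emit:
{"api": "send_rows", "payload": {
  "increments": [
    [0,[-0.004,0,0.009],0],
    [0,[-0.008,0,0.006],0],
    [0,[-0.008,0,0.006],0],
    [0,[-0.008,0,0.007],0]
  ]
}}

```text
time: 10.0
ee_pos: [646.3, 29.7, 108.1]
orientation: [0.303, 3.1, -0.001]
force: [-4.2, 0.4, 9.4]
grip_width: -0.3
```

```bash
cat >> tip.py <<'E'
W=pts(c);D=W-O; X=np.stack([D@FX,D@FY,W[...,2]],-1); h=cv2.cvtColor(c['pixels'],cv2.COLOR_BGR2HSV)
m=(h[...,1]>150)&((h[...,0]<8)|(h[...,0]>172))&(X[...,2]>55)&(abs(X[...,0]-80)<90)&(abs(X[...,1])<40)
q=X[m]-[22,0,70]; print('handle deg',np.degrees(np.median(np.arctan2(q[:,2],q[:,0]))).round(1),len(q),'y',np.median(q[:,1]),'tip true ~',manip.observe()['ee_pos'][2]+40)
E
python3 tip.py 12
```

```text
t 10.0 fix [ 80.1   1.2 108.1] tooly yaw err -0.06 tilt z [ 0.027 -0.003 -1.   ] F [-4.2  0.4  9.4] grip -0.2908087995903695 q [ 0.03  0.55  1.66 -0.01  0.91 -1.34]
270 247 [ 68.5  -2.9 150.2]
290 247 [ 68.2   5.9 150.7]
252 260 [ 72.2 -10.6 155. ]
308 260 [ 72.3  13.5 154.9]
handle deg 44.2 84 y 8.670641320019893 tip true ~ 147.44790346983723
```

View pics/scz12.png

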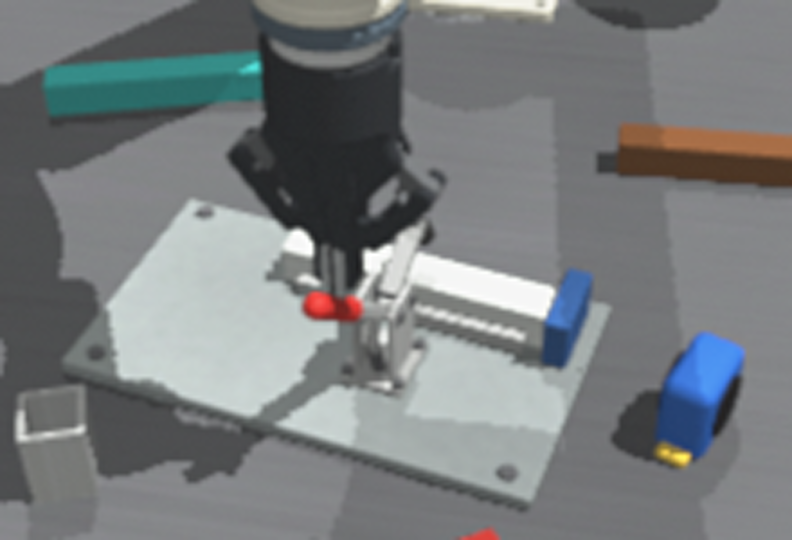

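The handle is moving, at about 42° above level, with a contact force of about 10 N. Continuing along the arc.

Emit:
{"api": "send_rows", "payload": {
  "increments": [
    [0,[-0.008,0,0.007],0],
    [0,[-0.007,0,0.009],0],
    [0,[-0.005,0,0.01],0],
    [0,[-0.004,0,0.011],0]
  ]
}}

```text
time: 10.5
ee_pos: [671.9, 24.7, 70.5]
orientation: [0.303, 3.101, -0.001]
force: [1.1, -0.2, 1.6]
grip_width: -0.2
```

```bash
python3 tip.py 13
```

```text
t 10.5 fix [106.2   1.3  70.5] tooly yaw err -0.05 tilt z [ 0.026 -0.003 -1.   ] F [ 1.1 -0.2  1.6] grip -0.24427512147552058 q [ 0.02  0.63  1.61 -0.    0.88 -1.35]
270 247 [ 94.3  -2.8 113.3]
290 247 [ 94.8   6.  112.3]
252 260 [ 98.1 -10.5 118. ]
308 260 [ 98.4  13.6 117.5]
handle deg 17.2 111 y 6.807661293443867 tip true ~ 108.62553748186863
```

View pics/scz13.png

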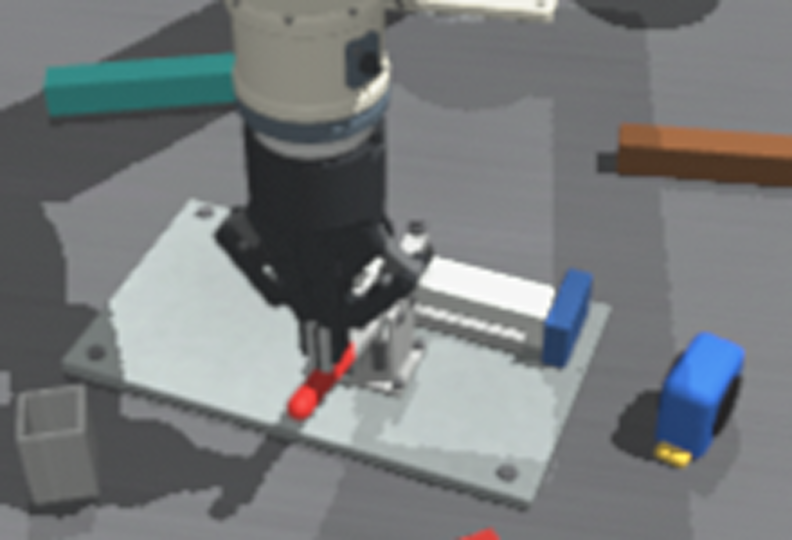

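The handle is at about 17°, near the dead point. A little farther.

Emit:
{"api": "send_rows", "payload": {
  "increments": [
    [0,[-0.002,0,0.009],0],
    [0,[-0.002,0,0.008],0],
    [0,[0,0,0.004],0],
    [0,[0,0,0],0],
    [0,[0,0,0],0]
  ]
}}

```text
time: 11.1
ee_pos: [673.5, 23.8, 44.4]
orientation: [0.304, 3.108, -0.002]
force: [-0.8, 0.3, 0.1]
grip_width: 0.1
```

```bash
python3 tip.py 14
```

```text
t 11.1 fix [107.9   0.7  44.4] tooly yaw err -0.04 tilt z [ 0.018 -0.003 -1.   ] F [-0.8  0.3  0.1] grip 0.09591298273731351 q [ 0.02  0.67  1.61 -0.    0.85 -1.35]
270 247 [96.6 -3.4 86.3]
290 247 [96.4  5.4 86.8]
252 260 [ 99.9 -11.   92.2]
308 260 [100.1  13.   91.8]
handle deg 4.0 103 y 5.111304208667493 tip true ~ 84.64916954342578
```

View pics/scz14.png

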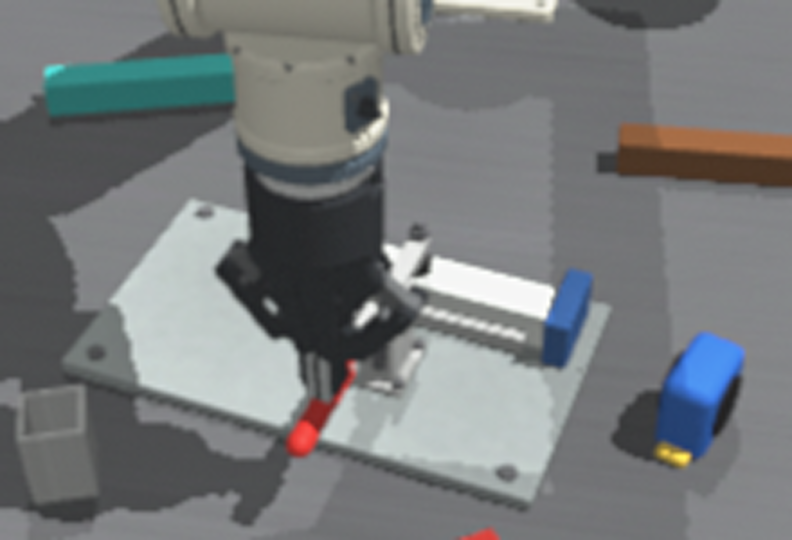

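The handle reads level with the force gone, so it has snapped over. I retract upward and check.

Emit:
{"api": "send_rows", "payload": {
  "increments": [
    [0,[0,0,-0.015],0],
    [0,[0,0,-0.03],0],
    [0,[0,0,-0.035],0],
    [0,[0,0,-0.035],0],
    [0,[0,0,-0.035],0],
    [0,[0,-0.035,0],0],
    [0,[0,-0.035,0],0],
    [0,[0,-0.035,0],0],
    [0,[0,-0.035,0],0],
    [0,[0,-0.035,0],0],
    [0,[0,-0.035,0],0],
    [0,[0,-0.035,0],0],
    [0,[0,0,0],0],
    [0,[0,0,0],0]
  ]
}}

```text
time: 12.6
ee_pos: [626.0, -224.3, 224.8]
orientation: [0.297, 3.083, -0.005]
force: [0.1, -0.1, 0.8]
grip_width: -0.1
```

```bash
python3 tip.py 15; python3 tube.py 15; python3 - <<'E'
from h import *
c=dict(np.load('scene_15.npz'));cv2.imwrite('pics/sz15.png',cv2.resize(c['pixels'][180:330,160:380],None,fx=3.6,fy=3.6,interpolation=cv2.INTER_CUBIC))
a,b=[dict(np.load(f'top_{i}.npz'))['pixels'] for i in ('0','15')]
def cent(im,lo,hi,r):
    h=cv2.cvtColor(im,cv2.COLOR_BGR2HSV)[r]; m=cv2.inRange(h,lo,hi); v,u=np.nonzero(m); return u.mean().round(2),v.mean().round(2),len(u)
for n,lo,hi,r in [('tape',(100,120,60),(130,255,255),np.s_[165:210,180:212]),('magnet',(0,150,60),(8,255,255),np.s_[110:155,220:275]),('offcut',(0,0,115),(180,60,255),np.s_[135:166,336:366])]: print(n,cent(a,lo,hi,r),cent(b,lo,hi,r))
E
```

```text
t 12.6 fix [ 109.6 -252.   224.8] tooly yaw err -0.23 tilt z [ 0.044 -0.008 -0.999] F [ 0.1 -0.1  0.8] grip -0.08461123204149715 q [-0.37  0.43  1.55  0.01  1.12 -1.75]
270 247 [  96.9 -256.1  267.4]
290 247 [  96.8 -247.3  267.5]
252 260 [ 101.4 -263.8  270.8]
308 260 [ 101.  -239.6  271.4]
handle deg 4.8 185 y 4.420076411229332 tip true ~ 264.578635890006
t 12.7 fix [ 109.8 -251.   224.6] tooly yaw err -0.32 tilt z [ 0.044 -0.008 -0.999] F [ 0.   0.2 -0.8] grip 0.10970234761078854 q [-0.36  0.43  1.55  0.01  1.12 -1.75]
tube fix y front/back [-99.4 -98.    6.   92.4  94.5] x [-68.9 -55.5 -40.3] z 41.7
stop fy [100.1 100.2 107.5 115.7]
tape (np.float64(13.36), np.float64(25.6), 363) (np.float64(13.35), np.float64(25.57), 362)
magnet (np.float64(27.15), np.float64(22.87), 489) (np.float64(27.1), np.float64(22.87), 487)
offcut (np.float64(14.98), np.float64(14.09), 137) (np.float64(15.27), np.float64(14.56), 104)
```

View pics/sz15.png

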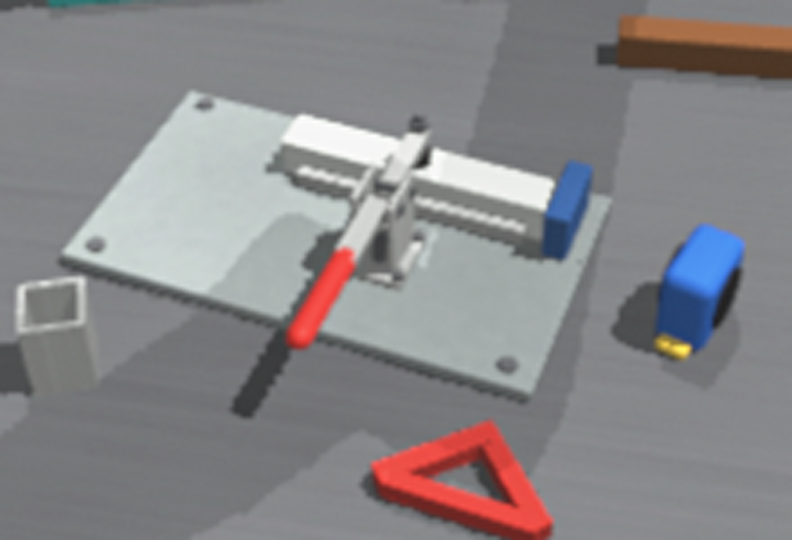

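View pics/top_15.png

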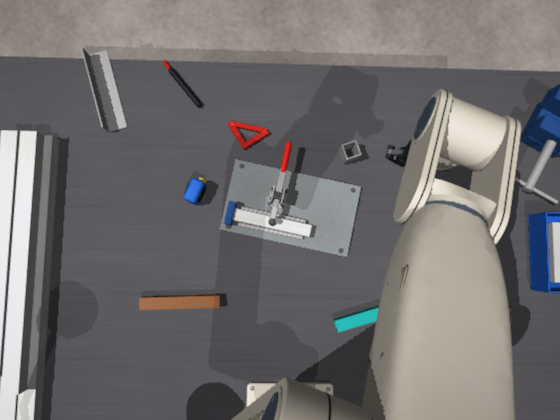

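Scene: the handle is level, the arm is down with its tip on the tube, and the tube is at the stop. The front-edge reading (94.5) falls short of 100, so I check that last strip before handing in.

```bash
python3 - <<'E'
from h import *
for t in ('0','15'):
    c=dict(np.load(f'top_{t}.npz')); W=pts(c);D=W-O;fx=D@FX;fy=D@FY;z=W[...,2];im=c['pixels']
    m=(abs(fx+55)<4)&(z>20)&(((fy>80)&(fy<112))|((fy<-92)&(fy>-103))|((fy<-150)&(fy>-162))|((fy>34)&(fy<50)))
    for i in np.argsort(fy[m]): print(t,fy[m][i].round(1),z[m][i].round(1),im[m][i])
E
```

```text
0 -155.2 43.9 [238 240 240]
0 -154.6 44.9 [242 244 244]
0 -153.2 44.5 [244 245 245]
0 -152.8 43.6 [244 245 245]
0 -152.4 42.5 [243 244 244]
0 -151.0 42.1 [244 245 245]
0 -150.5 41.5 [244 245 246]
0 -102.5 42.8 [240 242 242]
0 -101.0 43.6 [242 244 244]
0 -100.5 43.0 [241 243 244]
0 -100.1 42.2 [241 242 242]
0 -98.5 43.7 [242 243 244]
0 -98.4 38.8 [241 243 243]
0 -97.5 43.2 [241 242 242]
0 -96.4 39.2 [242 243 243]
0 -95.7 42.0 [242 243 243]
0 -95.3 39.3 [240 242 242]
0 -93.6 44.0 [241 243 243]
0 -93.0 43.9 [242 243 243]
0 -92.6 42.6 [241 242 242]
0 34.3 42.2 [245 247 247]
0 34.9 41.5 [245 246 247]
0 36.5 36.5 [246 247 247]
0 36.6 47.8 [246 247 248]
0 37.4 41.1 [246 247 247]
0 38.7 43.8 [246 246 247]
0 39.3 40.8 [246 247 248]
0 39.8 42.5 [246 247 247]
0 41.4 37.3 [235 236 236]
0 41.8 41.8 [229 231 230]
0 42.3 42.0 [226 228 228]
0 43.1 37.9 [217 218 218]
0 100.4 33.0 [98 56 29]
0 100.4 26.9 [73 42 23]
0 100.6 51.3 [139  80  41]
0 101.3 49.5 [152  88  45]
0 102.0 48.3 [168  96  49]
0 103.0 51.1 [178 101  52]
0 103.6 50.9 [176 101  52]
0 104.1 51.9 [178 100  53]
0 105.7 48.6 [177 100  52]

[... 1387 characters left out ...]
5 91.6 42.2 [214 216 217]
15 92.3 40.0 [213 216 217]
15 93.6 40.9 [175 177 178]
15 94.1 41.6 [174 176 177]
15 94.5 43.3 [174 176 177]
15 96.3 44.2 [98 98 97]
15 96.5 36.7 [100 101 100]
15 97.2 41.2 [94 93 92]
15 98.3 43.4 [84 80 78]
15 99.0 42.3 [83 75 71]
15 99.8 39.4 [90 71 61]
15 100.5 52.0 [106  60  30]
15 100.8 54.7 [116  66  34]
15 101.6 52.6 [129  73  38]
15 102.9 52.4 [138  78  41]
15 104.0 52.3 [138  77  40]
15 104.1 46.5 [137  78  40]
15 105.5 51.1 [138  78  42]
15 106.0 51.2 [138  78  40]
15 106.3 54.4 [139  79  40]
15 107.8 52.0 [140  79  41]
15 108.4 52.4 [141  80  42]
15 109.1 50.3 [141  80  41]
15 109.4 52.8 [142  80  41]
15 110.9 51.1 [142  81  43]
15 111.8 53.3 [143  81  41]
```

The tube's top (z ≈ 42) runs unbroken to y = 99.8. The last strip is only shaded by the stop, so the tube is home.

```bash
python3 -c "
from h import *
st();print(manip.close_job())"
```

```text
t 12.75 fix [ 109.7 -250.5  224.2] tooly yaw err -0.36 tilt z [ 0.043 -0.007 -0.999] F [ 0.2 -0.1  0.9] grip -0.2142996792763797 q [-0.36  0.43  1.55  0.01  1.12 -1.75]
the job is handed in; nothing more can be done
None
```

I pushed the tube home against the blue stop with the closed fingertips. Then I pushed the red handle over and down until it snapped level, moved the arm clear and handed the job in at 12.75 s. No verdict was reported.

**Last checks**
- **Tube:** its top runs unbroken to fixture y of about 99.8 (stop face at 100), and its free end is at about -99. It lies flat and in line with the channel. Force rose to about 46 N as it seated; that was at the fingers, under the 120 N wrist limit.
- **Clamp:** the handle is level and stayed so after the fingers left. The rubber tip sits on the tube; I judged this from the pictures and did not measure the tip's force.
- **Bystanders:** the tape measure and magnet square did not move in the top view. The offcut's centre read about 0.5 pixel off, on fewer matching pixels as the light on it had changed; I take it as unmoved.
- **Robot:** it touches nothing, and the wrist force is within noise.

**What disagreed**
- **Tool height:** both the wrist and scene depth images put the fingertips about 40 mm above the reported tool position. My first push therefore passed over the tube without touching it. I corrected for this in all later moves.
- **Front edge of the tube:** a brightness-based reading gave 94.5 mm, short of the stop. That was the stop's shadow on the tube, and the depth data resolved it.

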